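# Find and open the scrap hatch in a cutting deck

### The arm

A 6-joint arm with a two-finger parallel gripper is mounted at the origin on the work surface. World frame = base frame: x ahead of the robot, y to its left, z up, the work surface at z = 0. Lengths are in m, angles in rad, forces in N, time in s.
With the tool pointing down it reaches from about 0.325 to 0.775 m from the base axis. Payload 5.5 kg.
Tool frame: the origin (TCP) lies between the finger pads; the fingertips stand 8 mm ahead of it and the grasp point (between the pads) lies 11 mm behind it (tcp_to_tips is the distance from the TCP to the fingertips, in m); z points along the fingers, y is the direction in which the jaws open and shut (so a half turn about z gives the same grasp; the last joint's range is limited). The gripper opens to 88 mm and grips with 3 to 60 N. Pads are 20 mm wide; open, the fingers measure 115 mm over their backs; the gripper's body (75 mm by 178 mm) begins 61 mm behind the grasp point.
Start: joints at [-1.267, 0.091, 1.231, -0, 1.82, -0.057], TCP at [0.212, -0.561, 0.231] pointing down, gripper open.
Joint ranges: [-2.87, 2.87], [-0.86, 2.18], [0.17, 2.46], [-1.51, 4.65], [0.06, 2.69], [-2.65, 2.65]. Speed limits (rad/s): [2.57, 2.57, 3.01, 3.14, 3.14, 3.14].

### API

Orientations are given as a unit quaternion [w, x, y, z].
In Python, from bench import * gives the robot as it stands. Calls block until the motion is done:
- move_to(position, orientation): joint-space move of the TCP to a pose.
- move_l(position, speed=0.15, orientation=None): straight line of the TCP; orientation=None keeps the orientation; speed is the mean speed in m/s.
- movej(angles): joint-space move.
- gripper_open() and close(): open the fingers fully, or close them until they stop; the grip force is fixed at half the most.
- hold(seconds).
- inverse_kinematics(position, orientation): joint angles nearest the present ones, or None.
- state(): the state.
- get_image(name): name is "scene" or "top" or "wrist"; returns a dict with "frame" (480x640x3 uint8, blue, green, red), "depth" (480x640 float32, m along the optical axis (not along the pixel's ray), 0 where there is no reading), "camera_matrix" (3x3 intrinsics, pixels), "view" (4x4, takes a point from world to camera coordinates). Camera axes: x right, y up, looking along -z (the intrinsics and any distortion apply to the point x, -y, -z); pixel columns grow to the right and rows downward; lengths in m; the calibration is good to about 2 mm. A picture is of the moment at which its call begins.
A pose or a line that the arm cannot do raises IKError and nothing moves.
- job_done(): hands the job in, once; it reports no verdict.
The state is a dict: "time": time; "joint_pos": joint angles; "dq": joint speeds; "joint_torque": joint torques, N m; "ee_pos": TCP position; "ee_rot": TCP orientation; "ft_force": force on the tool from outside, world axes, zero at the start; "moment": the same for the moment, N m; "finger_gap": finger opening in m.
Only numpy, scipy, OpenCV 4.12 (cv2) and the standard library are available. Lean on these libraries where they do the work, as an engineer would, in place of code of your own. Each camera call takes 0.05 s, during which the arm holds its last target.

### The job

One of the four identical slotted plates in the cutting deck is the scrap hatch, which tilts on a hidden rod; the other three are screwed down. Press the front edge of one plate after another with the closed fingertips until you find the one that rocks, then push that edge down until the hatch stands fully open at its stop, and leave it open. Nothing is to be picked up: leave the pipe piece, the angle offcut, the chipping hammer and the clamp where they lie.

Things in the scene. Friction and masses are not known exactly. Their poses are not given: they have to be found in the camera images.
- deck: Fixed cutting deck, a metal box 250 mm deep (x), 450 wide (y), 120 high, turned up to 0.3 rad; origin: centre of its underside, on the table. -x is its front (drawer side, roughly towards the robot), +y left seen from the robot. Four plates lie along y flush with its top, 104 mm apart, 10 mm bars between. Front rim 23 mm, rear apron 73 mm, then an 80 mm deep, 95 mm high filter housing.
- plate_1 (a point): Centre of the top face of the plate in the leftmost bay (seen from the robot), 120 mm above the table; axes as the deck's. All plates look alike: slotted steel, 150 mm along x, 90 along y, 5 thick, openings 2 mm larger all round. Which bay holds the hatch changes every time. The three screwed plates do not give at all.
- plate_2 (a point): The same point for the second bay from the left.
- plate_3 (a point): The same point for the third bay from the left.
- plate_4 (a point): The same point for the rightmost bay.
- hatch (a joint): Tilt of the hatch, in whichever bay: 0 flush, up to 0.95 rad at its firm stop (front edge then 66 mm down, 100 mm free depth). It turns on a rod along y under the plate's middle, 11 mm below the top face; front (-x) edge down, rear edge up, never the other way. It gives under about 3 N near the front edge, 5 N half-way to the rod; its stiff pivot stays where it is left.
- pipe_mid (a point): Bystander: short piece of steel pipe standing upright on the deck's rear apron, 48 mm across, 45 mm high. The point is its centre.
- angle_mid (a point): Bystander: offcut of angle iron lying on the rear apron, 60 mm long, 40 mm wide, 40 mm high. The point is near its centre, 15 mm above the apron.
- chipper_mid (a point): Bystander: chipping hammer with a wooden handle, 250 mm long, lying on the table to the left of the deck. The point is at the middle of its length, 16 mm above the table.
- clamp_mid (a point): Bystander: steel bar clamp with a wooden grip, 265 mm long, lying on the table to the right of the deck. The point is near its middle, 20 mm above the table.

How it is judged:
By the outcome, as a careful person would: the job done as asked, in the order asked, and still so for the second after the job is handed in, with the robot touching nothing.
It also fails if it takes over 45 s, if anything falls off the work surface, if the arm or the gripper's body presses on something with over 40 N, if the wrist force passes 120 N, or if a joint passes its speed limit or range.

## Working session

There is one attempt and no reset: what is moved stays moved. The work goes in short steps, each a Python script; the robot and the scene stay as the last script left them, time stands still between calls to the robot, and variables do not carry over. Pictures are saved under pics/ and viewed, and the job is handed in when it is done.

```bash
mkdir -p pics; ls; python3 - <<'E'
from bench import *
import cv2,numpy as np
s=state();print(s)
for n in("scene","top"):
    g=get_image(n);cv2.imwrite(f"pics/{n}0.png",g["frame"]);np.savez(f"{n}0.npz",**g);print(g["camera_matrix"],g["view"],g.keys())
E
```

```text
pics
{'time': 0.0, 'joint_pos': array([-1.26669851e+00,  9.18707606e-02,  1.23190231e+00, -1.27334709e-05,
        1.81977879e+00, -5.66672082e-02]), 'dq': array([-0.00090119, -0.00102347, -0.0001245 ,  0.00138487, -0.00074393,
       -0.0002905 ]), 'joint_torque': array([ 1.86942176e-03, -4.46451294e+01, -4.06444108e+01,  6.97987271e-02,
        2.93596904e-02, -1.48376712e-04]), 'ee_pos': array([ 0.21172254, -0.5611027 ,  0.22949046]), 'ee_rot': array([-9.71353274e-04,  9.83774948e-01,  1.79404271e-01, -1.27007615e-04]), 'ft_force': array([ 0.35734962,  0.55117111, -0.04349643]), 'moment': array([ 0.00866052,  0.0134955 , -0.01860228]), 'finger_gap': 0.08754289695529155}
[[583.01279821   0.         307.19613678]
 [  0.         583.01279821 234.36961644]
 [  0.           0.           1.        ]] [[ 7.23166132e-01  6.90673886e-01 -5.72649638e-04 -4.45205529e-01]
 [-5.85997123e-01  6.14003348e-01  5.28779028e-01  2.58333706e-01]
 [ 3.65565475e-01 -3.82059513e-01  8.48759337e-01 -1.88462905e+00]
 [ 0.00000000e+00  0.00000000e+00  0.00000000e+00  1.00000000e+00]] dict_keys(['frame', 'depth', 'camera_matrix', 'view'])
[[527.41445581   0.         325.44428036]
 [  0.         527.41445581 244.88155145]
 [  0.           0.           1.        ]] [[ 2.31005705e-03 -9.99996817e-01 -1.01518416e-03  8.62419283e-03]
 [ 9.84207064e-01  2.09388473e-03  1.77008676e-01 -5.70692217e-01]
 [-1.77005986e-01 -1.40805156e-03  9.84208768e-01 -1.76275766e+00]
 [ 0.00000000e+00  0.00000000e+00  0.00000000e+00  1.00000000e+00]] dict_keys(['frame', 'depth', 'camera_matrix', 'view'])
```

View pics/top0.png

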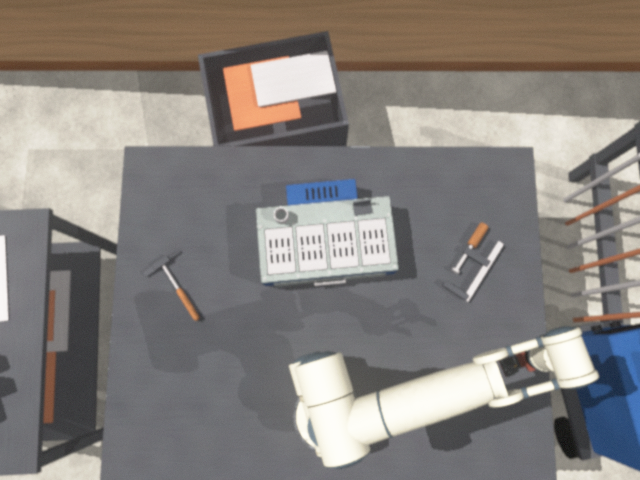

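View pics/scene0.png

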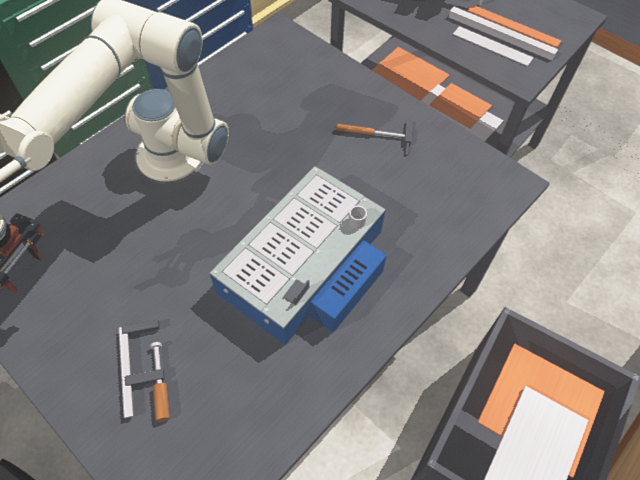

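The top view shows the deck with its corners near (257,207), (391,197), (397,272) and (263,282). The plates are centred near (280,251), (312,248), (343,245) and (374,242), the pipe is at (281,215) and the angle at (362,206). Next I'll fit the deck from depth.

```bash
cat > h.py <<'E'
import numpy as np,cv2
def cloud(g):
    K=g["camera_matrix"];d=g["depth"];v,u=np.mgrid[0:480,0:640]
    X=(u-K[0,2])/K[0,0]*d;Y=-(v-K[1,2])/K[1,1]*d
    P=np.stack([X,Y,-d,np.ones_like(d)],-1)@np.linalg.inv(g["view"]).T
    P=P[...,:3];P[d==0]=np.nan;return P
def proj(g,p):
    c=g["view"]@np.append(p,1);K=g["camera_matrix"]
    return K[0,0]*c[0]/-c[2]+K[0,2],K[1,1]*-c[1]/-c[2]+K[1,2]
E
python3 - <<'E'
from h import *
for n in("top","scene"):
    g=dict(np.load(n+"0.npz"));P=cloud(g)
    m=(abs(P[...,2]-.12)<.012)&(P[...,0]>.3)&(P[...,0]<.9)&(abs(P[...,1])<.4)
    k,l,st,c=cv2.connectedComponentsWithStats(m.astype(np.uint8));i=1+np.argmax(st[1:,4]);m=l==i
    q=P[m];print(n,m.sum(),"z",np.median(q[:,2]),np.percentile(q[:,2],[5,95]))
    r=cv2.minAreaRect((q[:,:2]*1000).astype(np.float32));print(r,cv2.boxPoints(r).tolist())
    # white plates mask
    f=g["frame"].astype(int);w=m&(f.min(-1)>195)
    k,l,st,c=cv2.connectedComponentsWithStats(w.astype(np.uint8))
    for j in range(1,k):
        if st[j,4]>150:
            q=P[l==j];r=cv2.minAreaRect((q[:,:2]*1000).astype(np.float32));print(" plate",st[j,4],c[j],r)
E
```

```text
top 8978 z 0.11997679923421267 [0.11288782 0.12700548]
((581.5223388671875, 8.3912353515625), (251.71908569335938, 451.8958435058594), 5.6208109855651855) [[434.13763427734375, 220.925537109375], [478.39825439453125, -228.79754638671875], [728.9070434570312, -204.14306640625], [684.6464233398438, 245.58001708984375]]
 plate 6797 [327.08974548 240.68824481] ((580.1864624023438, 8.558151245117188), (244.16539001464844, 443.2366638183594), 5.535150051116943)
scene 12476 z 0.1197673401977134 [0.11400056 0.12518372]
((582.059814453125, 9.126800537109375), (254.38746643066406, 454.9844055175781), 5.685863494873047) [[432.9532470703125, 222.89813232421875], [478.030517578125, -229.8477783203125], [731.1663818359375, -204.64453125], [686.089111328125, 248.10137939453125]]
 plate 352 [277.28977273 207.74431818] ((463.1081237792969, 43.71348571777344), (20.927841186523438, 281.9662780761719), 5.153650283813477)
 plate 1119 [327.73815907 198.10455764] ((539.5465087890625, 161.5431365966797), (152.4319610595703, 96.3244400024414), 4.818145751953125)
 plate 1213 [304.84913438 222.40972795] ((549.4500122070312, 58.52486038208008), (153.5440216064453, 94.95313262939453), 4.926872730255127)
 plate 1312 [280.99314024 248.14176829] ((560.7351684570312, -44.82651138305664), (151.9547576904297, 93.04067993164062), 5.7307353019714355)
 plate 163 [352.58895706 233.8404908 ] ((658.1666870117188, 126.57704162597656), (68.97867584228516, 99.3904037475586), 6.397706985473633)
 plate 748 [319.4959893  261.46256684] ((670.8756713867188, -4.459388732910156), (70.75994873046875, 180.06430053710938), 4.5066728591918945)
 plate 1432 [255.57192737 275.28142458] ((570.3079833984375, -149.73480224609375), (154.7611846923828, 92.57646179199219), 6.496147155761719)
```

Both cameras agree: the deck centre is about (0.582, 0.009), the yaw 5.63°, the top z 0.120 and the size 252×453 mm. The plate centres also match the expected geometry. Next I'll close the fingers and probe from the right.

```bash
cat >> h.py <<'E'
yaw=np.radians(5.64);C=np.array([.5818,.0088]);R=np.array([[np.cos(yaw),-np.sin(yaw)],[np.sin(yaw),np.cos(yaw)]])
Q=[0,np.cos(yaw/2),np.sin(yaw/2),0]
BY={1:.156,2:.052,3:-.052,4:-.156}
def tcp(b,dx,z): # dx: tip centre from plate centre (deck x); z: tip height
    p=C+R@np.array([-.025+dx,BY[b]]);return [p[0],p[1],z+.008]
E
python3 - <<'E'
from bench import *
from h import *
close()
print(state()["time"],state()["finger_gap"])
move_to(tcp(4,-.065,.19),Q);print(state()["time"])
move_l(tcp(4,-.065,.126),.15);s=state();f0=s["ft_force"];print(s["time"],s["ee_pos"],tcp(4,-.065,.126),f0)
z=.126
while z>.112:
    z-=.001;move_l(tcp(4,-.065,z),.03);s=state();f=s["ft_force"]-f0
    print(round(s["time"],2),round(z,4),s["ee_pos"][2]-.008,f.round(1))
    if f[2]>8:break
g=get_image("top");cv2.imwrite("pics/t1.png",cv2.resize(g["frame"][180:300,220:440],None,fx=3,fy=3))
E
```

```text
1.4417 0.000620105999177034
3.2667
3.8417 [ 0.50761592 -0.15570904  0.1345317 ] [np.float64(0.5075670045556213), np.float64(-0.15528979976633175), 0.134] [ 0.56402163 -0.73403012  1.08552076]
4.09 0.125 0.12618126159032972 [-1.   1.6 -2. ]
4.34 0.124 0.12409887156297034 [-0.4  0.7 -1. ]
4.59 0.123 0.12285968739894673 [-0.3  0.9 -0.4]
4.84 0.122 0.1218486698432506 [-0.3  0.6 -1.7]
5.09 0.121 0.12090238210237733 [-0.5  0.5 -0.5]
5.34 0.12 0.12040667116751219 [-1.8  1.7  1.5]
5.59 0.119 0.12031950232157423 [-4.2  2.   6.1]
5.84 0.118 0.12030818768953838 [-4.9  2.   9.6]
```

View pics/t1.png

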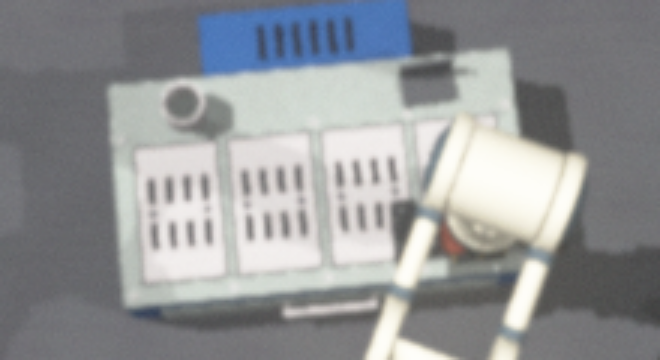

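Plate 4 carried 9.6 N without giving, at z 0.1203. The tip may have overlapped the front rim by a millimetre or two, so I'll re-press slightly further in and then go on to the others.

```bash
cat >> h.py <<'E'
def probe(b,dx=-.058):
    from bench import move_l,state
    move_l(tcp(b,dx,.124),.15);f0=state()["ft_force"];z=.122;L=[]
    while z>.112:
        move_l(tcp(b,dx,z),.03);s=state();f=s["ft_force"]-f0;tz=s["ee_pos"][2]-.008
        L.append((round(z,4),round(tz,4),round(f[2],1)))
        if f[2]>9:break
        z-=.001
    print(b,L,round(s["time"],2));return tz<.1165 
E
python3 - <<'E'
from bench import *
from h import *
move_l(tcp(4,-.065,.128),.15)
for b in (4,3,2,1):
    if probe(b):print("HATCH",b);break
    p=tcp(b,-.058,.130);move_l(p,.15)
    if b>1:move_l(tcp(b-1,-.058,.130),.2)
E
```

```text
4 [(0.122, np.float64(0.1217), np.float64(-0.3)), (0.121, np.float64(0.121), np.float64(-0.2)), (0.12, np.float64(0.1204), np.float64(2.4)), (0.119, np.float64(0.1203), np.float64(4.8)), (0.118, np.float64(0.1203), np.float64(10.7))] 7.64
3 [(0.122, np.float64(0.1218), np.float64(0.0)), (0.121, np.float64(0.121), np.float64(-0.2)), (0.12, np.float64(0.1204), np.float64(2.0)), (0.119, np.float64(0.1203), np.float64(7.5)), (0.118, np.float64(0.1203), np.float64(10.5))] 10.06
2 [(0.122, np.float64(0.1218), np.float64(0.3)), (0.121, np.float64(0.121), np.float64(0.4)), (0.12, np.float64(0.1204), np.float64(2.9)), (0.119, np.float64(0.1203), np.float64(8.6)), (0.118, np.float64(0.1203), np.float64(11.7))] 12.47
1 [(0.122, np.float64(0.1219), np.float64(-1.2)), (0.121, np.float64(0.121), np.float64(-0.0)), (0.12, np.float64(0.1202), np.float64(0.7)), (0.119, np.float64(0.1194), np.float64(3.9)), (0.118, np.float64(0.1181), np.float64(4.6)), (0.117, np.float64(0.1169), np.float64(3.6)), (0.116, np.float64(0.1158), np.float64(2.9)), (0.115, np.float64(0.1148), np.float64(3.3)), (0.114, np.float64(0.1138), np.float64(2.7)), (0.113, np.float64(0.1128), np.float64(4.2))] 16.14
HATCH 1
```

Plate 1 rocks: it gives at 3–4 N and has moved 7 mm. Next I'll push it along its arc to the stop.

```bash
cat >> h.py <<'E'
def arc(t,a=.050,w=.010):
    return tcp(1,-a*np.cos(t)-.011*np.sin(t)-w, .1203-.011-a*np.sin(t)+.011*np.cos(t))
E
python3 - <<'E'
from bench import *
from h import *
f0=np.array([.5,-.6,.9])
for t in list(np.arange(.2,.85,.1))+list(np.arange(.85,1.12,.03)):
    p=arc(t);move_l(p,.06);s=state();f=s["ft_force"]-f0
    print(round(t,2),round(s["time"],2),(s["ee_pos"]-p).round(4),f.round(1))
    if np.linalg.norm(f)>22:break
E
```

```text
0.2 16.39 [0.0007 0.     0.0001] [1.  0.4 1.4]
0.3 16.64 [ 0.     -0.0001 -0.0004] [-1.2  0.1 -0.6]
0.4 16.89 [-0.0002 -0.0001 -0.0006] [-0.2  0.5  0.1]
0.5 17.14 [-0.0002 -0.     -0.0006] [-1.3  0.5 -1.5]
0.6 17.39 [-0.0001 -0.     -0.0006] [-0.6 -0.1 -0.4]
0.7 17.64 [-0.      0.     -0.0005] [-1.   0.8 -0.6]
0.8 17.89 [ 0.0001  0.     -0.0003] [-1.7 -0.4 -1.5]
0.85 18.14 [ 0.      0.     -0.0001] [-2.9  0.8 -0. ]
0.88 18.39 [ 0.  0. -0.] [-2.7  0.   0.1]
0.91 18.64 [ 0.      0.     -0.0001] [-1.8  0.5  0.5]
0.94 18.89 [-0.0003 -0.      0.0003] [-5.1 -0.5  3.1]
0.97 19.14 [-0.001  -0.0001  0.0012] [-11.2  -0.8   9.6]
1.0 19.39 [-0.0018 -0.0001  0.0022] [-17.3  -1.8  16.4]
```

The force rises firmly from about 0.94 rad, normal to the plate, so the hatch is at its stop. I'll back off along the plate normal, lift clear and look.

```bash
python3 - <<'E'
from bench import *
from h import *
p=np.array(arc(.95)); n=np.r_[R@[-.81,0],.58]
move_l(list(p+.009*n),.05); q=p+.009*n
move_l([q[0],q[1],.22],.15)
move_to([.40,-.25,.28],Q);print(state()["time"])
for n_ in("top","scene"):
    g=get_image(n_);np.savez(n_+"1.npz",**g)
    c=(slice(180,300),slice(220,440)) if n_=="top" else (slice(150,350),slice(190,420))
    cv2.imwrite(f"pics/{n_}2.png",cv2.resize(g["frame"][c],None,fx=3,fy=3))
    P=cloud(g).reshape(-1,3);L=(P[:,:2]-C)@R-[-.025,BY[1]]
    m=(abs(L[:,1])<.03)&(abs(L[:,0])<.07);L=L[m];z=P[m,2]
    for a in np.arange(-.07,.07,.01):
        k=abs(L[:,0]-a)<.005
        if k.sum():print(n_,round(a,3),k.sum(),np.nanmedian(z[k]).round(4))
E
```

```text
22.35
top -0.06 35 0.0099
top -0.05 93 0.0485
top -0.04 60 0.0725
top -0.03 51 0.0843
top -0.02 48 0.0996
top -0.01 80 0.112
top 0.0 73 0.1233
top 0.01 43 0.1418
top 0.02 74 0.1553
top 0.03 94 0.1678
top 0.04 27 0.1709
top 0.06 2 0.1208
top 0.07 31 0.1147
scene -0.06 3 0.0135
scene -0.05 12 0.0617
scene -0.04 19 0.0713
scene -0.03 42 0.0813
scene -0.02 39 0.0941
scene -0.01 42 0.1103
scene 0.0 46 0.1231
scene 0.01 38 0.1385
scene 0.02 44 0.1502
scene 0.03 37 0.1691
scene 0.04 27 0.1763
scene 0.06 2 0.1091
scene 0.07 27 0.1147
```

View pics/scene2.png

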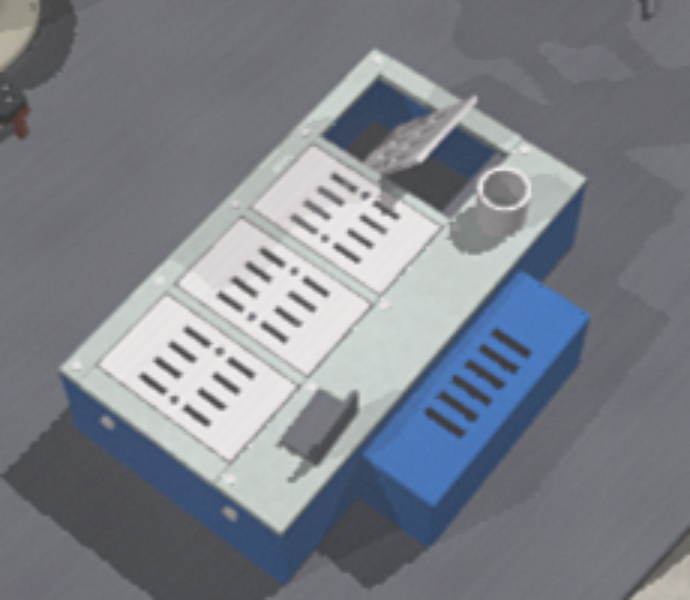

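View pics/top2.png

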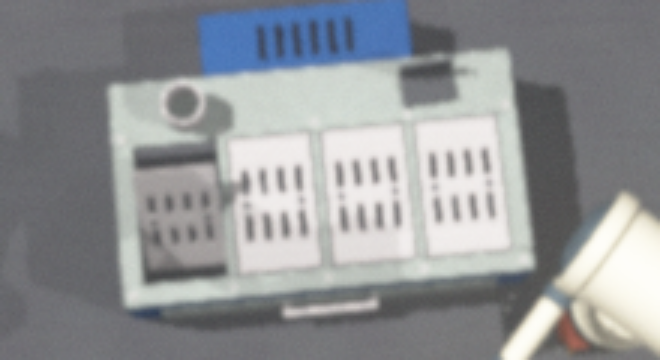

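In both views the plate in the leftmost bay stands steeply open (scene crop around (430,135), top crop around (180,215)). Its depth slope of about 1.37 corresponds to roughly 0.94 rad. The pipe and the angle are where they were, and the gripper is clear.

```bash
python3 - <<'E'
from bench import *
from h import *
a=dict(np.load("top0.npz"));b=dict(np.load("top1.npz"))
for n,s in (("chip",(slice(240,325),slice(135,210))),("clamp",(slice(215,305),slice(440,510))),("apron",(slice(195,222),slice(262,392)))):
    print(n,np.abs(a["frame"][s].astype(int)-b["frame"][s]).mean().round(2))
print(job_done(),state()["time"])
E
```

```text
chip 5.38
clamp 22.99
apron 2.18
the job is handed in; nothing more can be done
the job is handed in; nothing more can be done
```

```bash
python3 - <<'E'
import numpy as np,cv2
b=[np.load(n)["frame"] for n in("top0.npz","top1.npz","scene0.npz","scene1.npz")]
cv2.imwrite("pics/cmp.png",np.vstack([np.hstack([cv2.resize(i,(400,300)) for i in b[:2]]),np.hstack([cv2.resize(i,(400,300)) for i in b[2:]])]))
E
```

```text
(no output)
```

View pics/cmp.png

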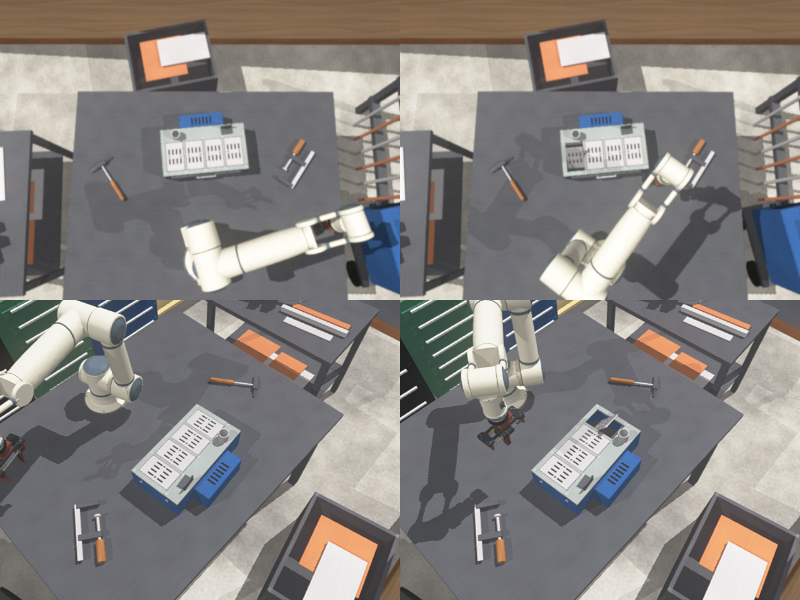

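The scrap hatch is in the leftmost bay (plate 1). It now stands open at its stop, and I have handed the job in.

- **Finding it:** I pressed the front edges from right to left. Plates 4, 3 and 2 held rigid at about 10 N. I pressed plate 4 twice, because the first press may have touched the front rim. Plate 1 gave at 3–4 N.
- **Opening it:** I pushed plate 1 down along its arc until the force rose firmly from about 0.94 rad to about 24 N. I then backed off along the plate normal and lifted clear.
- **Last checks:** Depth from both cameras, taken after I let go, puts the tilt at about 0.94 rad, with the robot touching nothing. The last clock reading before I handed in was 22.4 s.
- **One check disagreed:** The pixel comparison flagged the clamp area in the top view. The pictures show the arm partly covering the clamp there. In the scene view the clamp, hammer, pipe and angle all lie where they were.

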